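Hold the test enclosure's run lever at mid-travel

TASK

Take the handle of the test enclosure's hinged guard and swing the guard wide open, about a right angle. Only then press the spring-loaded hold-to-run lever inside down by its round pad to its middle position, where the lever lies level, and keep it there: finish while still holding it, never push it right down to its stop, and leave the other things on the bench where they are.

Things in the scene. Friction and masses are not known exactly. Their poses are not given: they have to be found in the camera images.
- cell: Fixed test enclosure: grey sheet-metal box 200 deep (x) x 210 wide (y) x 120 high (mm). Origin: centre of its underside; front faces its own -x, z up. Open bay inside: floor at 8, side walls to 112, solid back block 120 high from x = +60 to +100. Bay front and top are closed by the guard (L-shaped: front panel and a lid strip with clear window, top at 120, 160 deep).
- guard (a joint): Angle of the guard (rad) about the upright hinge at the enclosure's left front corner (own -x, +y): 0 shut, grows as the handle swings out from the front and round to the hinge side, clockwise from above; 1.57 is a right angle, limit 1.9. Light friction (0.06 N m); stays where it is left; may start slightly ajar. The lid strip swings away with it.
- guard_hinge (a point): Point at bench level on the upright hinge axis of the guard. It lies at x = -104, y = +105 mm in the enclosure's frame.
- handle: The guard's handle: upright round dark-steel bar, 14 mm diameter, 23 to 138 mm above the bench, 46 in front of the hinge axis and 140 from it along the guard (radius 147); 40 from its axis to the panel's face. Two 10 mm stand-offs at heights 40 and 68; above 73 the bar is free, to be pinched from above. Origin: on the bar's axis at bench level; x to the panel, y along it to the hinge.
- handle_top (a point): Top end of the handle bar, on its axis, 138 mm above the bench.
- lever (a joint): Angle of the hold-to-run lever (rad): 0 released (rises 0.25 rad from pivot to pad), 0.25 middle (level), 0.5 bottom stop. Pivot axis level, 70 mm above the bench, 75 mm from the pad's centre: 0.25 rad is about 19 mm of pad travel down. Spring 0.12 N m at 0 plus 1.0 N m per rad: at the pad 1.6 N to start, 5 N at the middle, 8 N at the stop. Springs back when let go.
- pad: Round black pad, 36 mm diameter, 8 thick, on the free end of the steel lever (14 wide): the part to press. Origin: centre of its upper face, about 100 mm above the bench released, 82 when level (it tilts with the lever); own z out of its face (straight up when level), own x towards the pivot. The lever's place and yaw in the bay vary.
- board: Bystander: green circuit board 110 x 80 mm with a black finned heat sink, 41 high in all. Origin: centre of its underside.
- transformer: Bystander: mains transformer, dark steel core 85 x 35 x 76 high (mm), copper-coloured winding 75 across, mounting strip 110 long. Origin: centre of its underside.
- screwdriver: Bystander: screwdriver lying on the bench, handle to its own -x.

How it is judged:
On the way, in this order (a step that is already met when the one before it is completed fails the run):
1. the guard is being swung open with the fingers on its handle (value of joint guard above 0.3 rad and contact force between the fingers and handle above 0.3 N), for 0.1 s.
2. the guard is wide open (value of joint guard above 1.25 rad), for 0.2 s.
At the end, for the whole second after the job is handed in: The guard is open by at least 1.2 rad; the fingers hold the lever down by its pad (at least 2 N) with the lever within 0.1 rad (about 7 mm at the pad) of its middle position, 0.25 rad, all through the last second (value of joint guard above 1.2 rad and value of joint lever between 0.15 and 0.35 rad and contact force between the fingers and pad above 2 N); the arm keeps its last pose, push and grip.
It fails at once if the lever is pushed right down to its stop (beyond 0.44 rad) (value of joint lever above 0.44 rad).
It fails at once if the lever is pressed before the guard is wide open (value of joint lever above 0.08 rad and value of joint guard below 1.2 rad).
It fails at once if the board is pushed away from its place (more than 30 mm) (distance of board from where it was at the start of the episode above 0.03 m).
It fails at once if the transformer is pushed away from its place (more than 30 mm) (distance of transformer from where it was at the start of the episode above 0.03 m).
It fails at once if the screwdriver is pushed away from its place (more than 30 mm) (distance of screwdriver from where it was at the start of the episode above 0.03 m).
It also fails if it takes over 48 s, if anything falls off the work surface, if the arm or the gripper's body presses on something with over 40 N, if the wrist force passes 120 N, or if a joint passes its speed limit or range.

ROBOT

A 7-joint arm with a two-finger parallel gripper is mounted at the origin on the work surface. World frame = base frame: x ahead of the robot, y to its left, z up, the work surface at z = 0. Lengths are in m, angles in rad, forces in N, time in s.
With the tool pointing down it reaches from about 0.425 to 1.025 m from the base axis. Payload 9.4 kg.
Tool frame: the origin (TCP) lies midway between the tips of the shut fingers; the grasp point (between the pads) lies 19 mm behind it (ctrl.grip_depth is the distance from the TCP to the grasp point, in m); z points along the fingers, y is the line along which they close (so a half turn about z gives the same grasp; the last joint's range is limited). The gripper opens to 85 mm and grips with 20 to 120 N. Pads are 22 mm wide; open, the fingers measure 114 mm over their backs; the gripper's body (76 mm by 85 mm) begins 54 mm behind the grasp point. The pads swing forward as they close: fully open they stand 13 mm farther back than shut.
Start: joints at [-1.346, 0.599, -0.003, 1.599, 0.002, 0.943, -0.08], TCP at [0.216, 0.692, 0.231] pointing down, gripper open.
Joint ranges: [-2.57, 2.57], [-0.35, 1.97], [-1.29, 1.29], [0.11, 2.56], [-1.05, 4.19], [0.11, 1.86], [-2.63, 2.63]. Speed limits (rad/s): [2.22, 2.22, 3.01, 3.01, 3.14, 3.14, 3.14].

INTERFACE

Orientations are given as a rotation vector (axis times angle).
In Python, from workcell import ctrl gives the robot as it stands.
- The arm moves only by the shell command python3 -m handwheel 'ROWS' [OPENING]. ROWS is text: rows parted by semicolons, each of 4 numbers parted by spaces: the shift along the tool's x, y, z as a fraction of full scale, then the turn about the tool's z as a fraction of full scale. A call has 1 to 12 rows; each row shifts and turns the commanded pose from where the row before left it, along the tool's axes as they then stand; what a row does not reach is not made up. Full scale, the value 1, is 0.05 m for a shift and 0.1 rad for a turn. A row lasts 1/8 s, in which the tool goes at most 62.5 mm and 10.7 degrees, less where a joint would pass 70% of its speed; a pose out of reach is approached as far as the arm can. A call with a number of a shift or a turn outside -1 to 1 is refused whole. A call with a gripper value outside its range is refused whole. OPENING is the opening, from 0 (shut) to 1 (fully open), set as the call begins (- or left out, the last holds). The fingers move at their own pace and stop on an object; the grip force is fixed at half the most. Time passes only in rows, so rows that do not move let the fingers close. It gives the time, the measured TCP pose, the force, the opening and the grip force at its end, in the units of the state.
- ctrl.observe(): the state, without advancing time (a new reading comes with each control period).
- ctrl.get_image(name): name is "scene" or "top"; returns a dict with "color" (400x640x3 uint8, red, green, blue), "fx", "fy", "cx", "cy" (pixels), "k1" (the pictures are not rectified: a ray, as slopes to the right and down, at radius r is drawn at 1 + k1 r^2 times it, then the intrinsics apply), "extrinsics" (4x4, takes a point from camera to world coordinates). Camera axes: x right, y down, z forward; pixel columns grow to the right and rows downward; lengths in m; the calibration is good to about 2 mm. A picture is of the moment at which its call begins. There is no depth.
- ctrl.finish_job(): hands the job in; it is judged then, once.
Trained networks look in a picture, given as the dict that the camera call returned (one of the last four; its "shot" number tells which), for a name from the list of things; names that differ only in an ending like _2 or _b are one class to them, and where a whole thing is asked for, a point or a joint stands for the part that bears it (a point fixed in the world has none). Each returns a list of dicts, best first, with "p" (0 to 1); they miss things now and then, are a little off and sometimes report something else, mostly with a low value. They report only what shows in the picture. A call takes as long as a camera call.
- ctrl.cut_out(thing, picture): "mask" (400x640 bool, what is visible of it) and "bbox" ([left, top, right, bottom] in pixels, round what is visible of it).
The state is a dict: "clock": time; "joint_pos": joint angles; "dq": joint speeds; "joint_torque": joint torques, N m; "tool_pos": TCP position; "orientation": TCP orientation; "wrist_force": force on the tool from outside, world axes, zero at the start; "ft_torque": the same for the moment, N m; "gripper_width": finger opening in m; "grip_force": force on a finger pad.
Only numpy, scipy, OpenCV 4.12 (cv2) and the standard library are available. Lean on these libraries where they do the work, as an engineer would, in place of code of your own. Each camera call takes 0.05 s, during which the arm holds its last target. There are 200 camera calls.

## Working session

There is one attempt and no reset: what is moved stays moved. The work goes in short steps, Python scripts to look and compute and a shell command to move; the robot and the scene stay as the last step left them, time stands still between calls to the robot, and variables do not carry over. Pictures are saved under pics/ and viewed, at most 10 in all, crops included, and the job is handed in when it is done.

```bash
mkdir -p pics; ls
cat > h.py <<'E'
import numpy as np, cv2
from workcell import ctrl
from scipy.spatial.transform import Rotation as R
def proj(P,im):
    T=np.linalg.inv(im["extrinsics"]); p=np.atleast_2d(P)@T[:3,:3].T+T[:3,3]
    s=p[:,:2]/p[:,2:]; s=s*(1+im["k1"]*(s**2).sum(1,keepdims=True))
    return s*[im["fx"],im["fy"]]+[im["cx"],im["cy"]]
def ray(uv,im):
    d=(np.array(uv,float)-[im["cx"],im["cy"]])/[im["fx"],im["fy"]]; s=d.copy()
    for _ in range(20): s=d/(1+im["k1"]*(s@s))
    E=np.array(im["extrinsics"]); return E[:3,3],E[:3,:3]@np.array([s[0],s[1],1])
def atz(uv,im,z):
    o,d=ray(uv,im); return o+d*(z-o[2])/d[2]
E
python3 - <<'E'
from h import *
for n in ("scene","top"):
    im=ctrl.get_image(n); cv2.imwrite(f"pics/{n}0.png",im["color"][:,:,::-1])
    print(n,np.round(im["extrinsics"],3).tolist(),im["fx"],im["k1"])
    for t in ("cell","guard","handle","handle_top","pad","lever","board","transformer","screwdriver"):
        try:
            for r in ctrl.cut_out(t,im)[:2]:
                ys,xs=np.nonzero(r["mask"]); print(t,round(r["p"],2),r["bbox"],len(xs),xs.mean().round(1),ys.mean().round(1))
        except Exception as e: print(t,e)
s=ctrl.observe(); print(s["clock"],s["tool_pos"],s["orientation"])
print(R.from_rotvec(s["orientation"]).as_matrix().round(3))
E
```

```text
pics
scene [[0.516, 0.565, -0.643, 1.25], [0.856, -0.346, 0.383, -0.528], [-0.006, -0.749, -0.663, 0.938], [0.0, 0.0, 0.0, 1.0]] 405.5880693878569 -0.08873435152497629
cell 0.66 [270.3, 203.7, 374.4, 315.1] 7240 321.0 258.0
guard 0.57 [276.7, 201.0, 366.6, 273.2] 3466 325.6 238.4
handle 0.54 [166.1, 274.2, 193.3, 320.4] 1011 180.4 295.3
handle 0.52 [334.8, 203.5, 339.1, 216.0] 52 336.5 210.2
handle_top 0.24 [346.0, 143.0, 377.4, 164.6] 155 355.7 151.6
board 0.83 [409.6, 171.6, 440.2, 193.9] 490 425.3 180.1
transformer 0.64 [164.6, 272.4, 196.4, 322.4] 998 180.4 295.6
screwdriver 0.73 [343.4, 145.1, 367.7, 158.5] 163 354.0 150.3
top [[-0.011, -0.99, 0.137, 0.283], [-1.0, 0.012, 0.007, -0.05], [-0.008, -0.137, -0.991, 1.274], [0.0, 0.0, 0.0, 1.0]] 392.97190422470413 -0.07331050409846775
cell 0.67 [303.1, 101.1, 394.4, 202.1] 5309 348.4 149.3
cell 0.23 [304.4, 111.2, 378.8, 197.0] 3927 340.8 153.0
guard 0.64 [302.9, 110.5, 383.8, 194.6] 3895 340.8 152.6
guard 0.21 [309.2, 177.9, 322.8, 186.9] 85 314.7 180.2
handle 0.38 [307.6, 176.0, 325.6, 189.9] 95 315.0 180.0
handle_top 0.66 [310.2, 177.5, 322.9, 187.8] 88 314.4 180.4
lever 0.54 [212.4, 245.7, 220.3, 304.6] 302 216.5 285.0
board 0.7 [168.7, 184.8, 199.1, 226.2] 894 184.1 203.1
transformer 0.83 [454.2, 169.9, 479.1, 198.0] 667 466.7 181.5
transformer 0.29 [305.7, 114.6, 380.9, 199.1] 3902 340.9 152.5
screwdriver 0.89 [213.1, 253.6, 222.4, 306.8] 284 216.6 286.1
screwdriver 0.43 [305.1, 99.7, 399.2, 202.3] 5388 348.2 149.1
1.0 [0.21548967 0.69225663 0.23128787] [4.72163950e-01 3.10584634e+00 3.19734259e-05]
[[-0.955  0.297  0.   ]
 [ 0.297  0.955  0.   ]
 [-0.     0.    -1.   ]]
```

Run:
```python
import cv2
a=cv2.imread("pics/top0.png")[80:330,140:500]; cv2.imwrite("pics/top0c.png",cv2.resize(a,None,fx=2.2,fy=2.2,interpolation=cv2.INTER_CUBIC))
a=cv2.imread("pics/scene0.png")[130:330,150:450]; cv2.imwrite("pics/scene0c.png",cv2.resize(a,None,fx=2.6,fy=2.6,interpolation=cv2.INTER_CUBIC))
```

```text
(no output)
```

View pics/top0c.png

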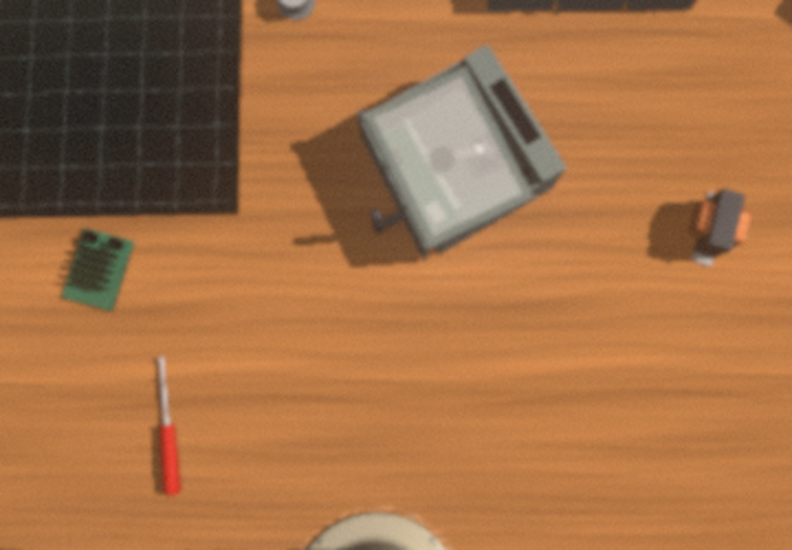

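View pics/scene0c.png

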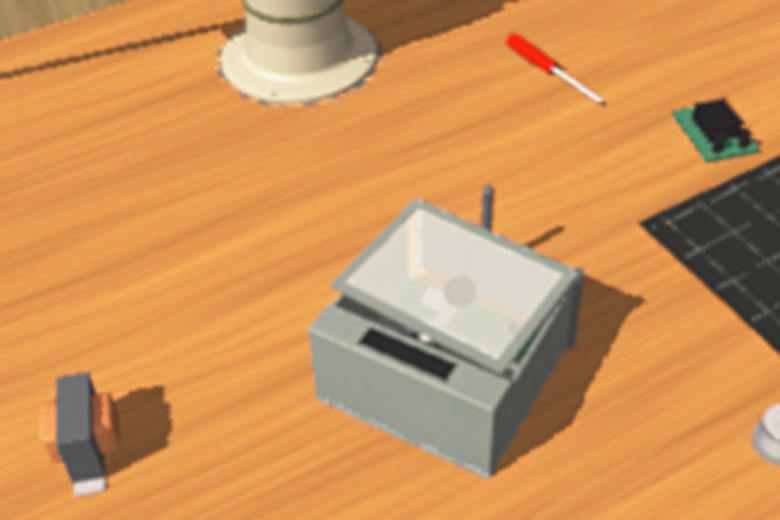

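The top view shows the enclosure with its handle near pixel (312,178) and the pad under the window near (341,153). In the scene view the handle's top is at about (338,203) and the pad at about (327,242). The guard is slightly ajar, and the bystanders are well away from the swing.

```bash
cat > fit.py <<'E'
from h import *
from scipy.optimize import least_squares
I={n:ctrl.get_image(n) for n in ("top","scene")}
t=lambda u,v:np.array([u/2.2+140-.3,v/2.2+80-.3]); s=lambda u,v:np.array([u/2.6+150-.3,v/2.6+130-.3])
K=[("top",(.1,.105,.12),t(488,47)),("top",(.1,-.105,.12),t(563,170)),
("scene",(.1,.105,0),s(490,475)),("scene",(.1,-.105,0),s(318,402)),("scene",(.1,-.105,.12),s(312,331)),("scene",(.1,.105,.12),s(492,408))]
def W(q,P):
    c,d=np.cos(q[2]),np.sin(q[2]); return np.array([q[0]+c*P[0]-d*P[1],q[1]+d*P[0]+c*P[1],P[2]])
f=lambda q:np.concatenate([proj(W(q,P),I[n])[0]-uv for n,P,uv in K])
r=least_squares(f,[.6,-.1,-.5]); q=r.x; print("cell",q.round(4),"res",r.fun.round(1))
H=W(q,(-.104,.105,0)); print("hinge",H.round(4))
def tri(a,b,x0):
    g=least_squares(lambda x:np.concatenate([proj(x,I["top"])[0]-a,proj(x,I["scene"])[0]-b]),x0); return g.x,g.fun.round(1)
h,e=tri(t(377,213),s(488,189),[.5,0,.138]); print("handle_top",h.round(4),e)
hs=W(q,(-.15,-.035,0)); a=lambda p:np.arctan2(p[1]-H[1],p[0]-H[0]); print("shut handle",hs.round(4),"guard",a(hs)-a(h),"radius",np.hypot(*(h-H)[:2]))
p,e=tri(t(442,160),s(460,291),[.6,-.1,.1]); print("pad",p.round(4),e)
z,e=tri(t(480,150),s(435,300),[.6,-.1,.1]); print("pillar?",z.round(4),e)
c=np.array([q[0],q[1]]);M=np.array([[np.cos(q[2]),np.sin(q[2])],[-np.sin(q[2]),np.cos(q[2])]])
print("pad in cell",M@(p[:2]-c), "panel yaw deg",np.degrees(q[2]))
for g in (0,.1,.2,.4,.6,.8,1,1.2,1.4,1.5):
    b=a(hs)-g; print(g,(H[:2]+.147*np.array([np.cos(b),np.sin(b)])).round(3))
E
python3 fit.py
```

```text
cell [ 0.6332 -0.1316 -1.0449] res [-0.5 -1.2  1.9 -0.6  0.3  1.  -0.2 -1.7 -1.3 -2.   1.4 -0.2]
hinge [0.6718 0.011  0.    ]
handle_top [ 0.5296 -0.0104  0.1351] [ 0.3  0.2  0.3 -0. ]
shut handle [ 0.5276 -0.0195  0.    ] guard 0.05883947309697124 radius 0.14378503237456328
pad [ 0.6133 -0.1009  0.0946] [ 0.3  0.2  0.3 -0. ]
pillar? [ 0.6245 -0.1463  0.1164] [-1.9 -1.  -1.9  0.2]
pad in cell [-0.03653945 -0.00175688] panel yaw deg -59.86618121094096
0 [ 0.528 -0.019]
0.1 [ 0.526 -0.005]
0.2 [0.525 0.01 ]
0.4 [0.527 0.039]
0.6 [0.536 0.067]
0.8 [0.55  0.093]
1 [0.569 0.116]
1.2 [0.591 0.134]
1.4 [0.617 0.148]
1.5 [0.631 0.152]
```

```bash
python3 -m handwheel '-.78 -.88 0 0;-.78 -.88 0 0;-.78 -.88 0 0;-.78 -.88 0 0;-.78 -.88 0 0;-.78 -.88 0 0;-.78 -.88 0 0;-.78 -.88 0 0;-.78 -.88 0 0;-.78 -.88 0 0;-.78 -.88 0 0;-.78 -.88 0 0' 1; python3 -m handwheel '-.8 -.98 0 0;0 0 0 .96;0 0 0 .96;0 0 0 .96;0 0 0 .96;0 0 0 .96;0 0 0 .96;0 0 0 .96;0 0 0 .96;0 0 0 0'
cat > where.py <<'E'
from h import *
s=ctrl.observe(); M=R.from_rotvec(s["orientation"]).as_matrix(); print(s["clock"],np.round(s["tool_pos"],4),"x",M[:,0].round(3),"y",M[:,1].round(3),np.round(s["joint_pos"],2),s["gripper_width"],s["wrist_force"])
import sys
if len(sys.argv)>3:
    d=np.array(list(map(float,sys.argv[1:4])))-s["tool_pos"]; print("units",(M.T@d/.05).round(2))
E
python3 where.py .530 -.010 .095
```

```text
clock: 2.6
tool_pos: [0.5063, 0.0473, 0.2317]
orientation: [0.472, 3.105, 0.001]
wrist_force: [0.7, 0.5, -0.4]
gripper_width: 0.0855
grip_force: 0.0
clock: 3.85
tool_pos: [0.5289, -0.0088, 0.2314]
orientation: [1.6, 2.703, 0.0]
wrist_force: [-0.4, 0.4, 0.0]
gripper_width: 0.0856
grip_force: 0.0
3.85 [ 0.5289 -0.0088  0.2314] x [-0.481  0.877 -0.   ] y [0.877 0.481 0.   ] [-0.3   0.37  0.29  2.06 -0.16  0.73  0.58] 0.08561860413995528 [-0.40517874  0.39323671  0.04633768]
units [-0.03  0.01  2.73]
```

```bash
python3 -m handwheel '0 0 .7 0;0 0 .7 0;0 0 .7 0;0 0 .6 0;0 0 0 0'; python3 -m handwheel '0 0 0 0;0 0 0 0;0 0 0 0;0 0 0 0;0 0 0 0;0 0 0 0' 0
python3 - <<'E'
from h import *
im=ctrl.get_image("scene"); cv2.imwrite("pics/s1.png",cv2.resize(im["color"][110:310,220:450,::-1],None,fx=3,fy=3))
E
```

```text
clock: 4.47
tool_pos: [0.5277, -0.0091, 0.0948]
orientation: [-1.598, -2.702, 0.003]
wrist_force: [-0.1, -0.8, 1.1]
gripper_width: 0.0852
grip_force: 0.0
clock: 5.22
tool_pos: [0.5287, -0.009, 0.097]
orientation: [1.601, 2.703, 0.001]
wrist_force: [-2.1, -0.5, 7.9]
gripper_width: 0.0122
grip_force: 58.4
```

View pics/s1.png

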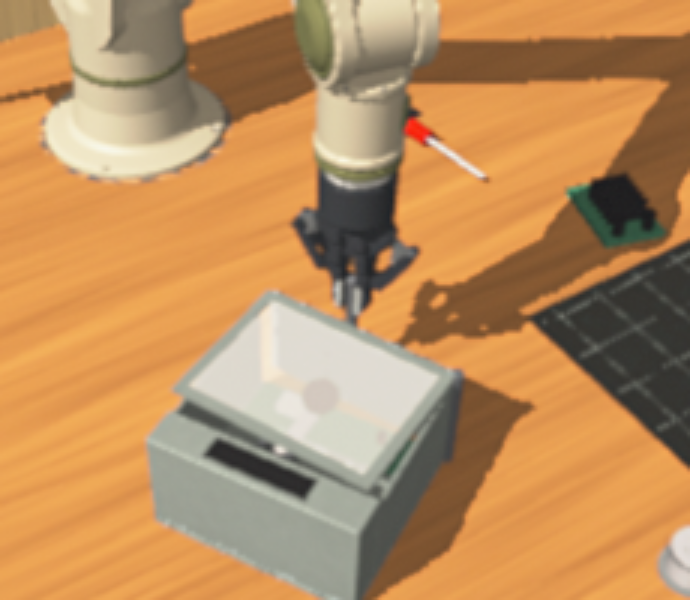

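```bash
python3 -m handwheel '.27 .11 0 1;.27 .11 0 1;.27 .11 0 1;.27 .11 0 1;.27 .11 0 1;0 0 0 0'; python3 where.py
```

```text
clock: 6.02
tool_pos: [0.5376, 0.0639, 0.0971]
orientation: [2.218, 2.22, 0.005]
wrist_force: [5.1, -2.0, 1.9]
gripper_width: 0.0125
grip_force: 59.1
6.025 [0.5376 0.0639 0.0971] x [-0.001  1.    -0.   ] y [1.    0.001 0.005] [-0.46  0.6   0.34  2.15 -0.45  0.45  0.24] 0.012451529018506872 [ 5.14546674 -2.02165588  1.87053199]
```

```bash
python3 -m handwheel '.27 .12 0 1;.27 .12 0 1;.27 .115 0 1;.27 .115 0 1;.27 .115 0 1;0 0 0 0'; python3 -m handwheel '.27 .115 0 1;.27 .115 0 1;.27 .115 0 1;.27 .115 0 1;.27 .115 0 1;0 0 0 0;0 0 0 0'; python3 where.py
```

```text
clock: 6.78
tool_pos: [0.5795, 0.1224, 0.0971]
orientation: [2.699, 1.601, 0.005]
wrist_force: [4.6, -4.9, 4.0]
gripper_width: 0.0125
grip_force: 60.0
clock: 7.65
tool_pos: [0.6428, 0.1538, 0.0971]
orientation: [3.012, 0.884, 0.004]
wrist_force: [2.8, -5.2, 2.4]
gripper_width: 0.0127
grip_force: 60.2
7.65 [0.6428 0.1538 0.0971] x [0.841 0.54  0.001] y [ 0.54  -0.841  0.003] [-0.74  0.79  0.69  1.89 -0.73  0.73 -0.63] 0.012699166884587672 [ 2.75520426 -5.22445956  2.37710468]
```

```bash
python3 -m handwheel '0 0 0 0;0 0 0 0;0 0 0 0;0 0 -.6 0;0 0 -1 0;0 0 -1 0;0 0 -1 0;0 0 0 0' 1
python3 - <<'E'
from h import *
for n in ("scene","top"):
    im=ctrl.get_image(n); 
    a=im["color"][160:340,220:450,::-1] if n=="scene" else im["color"][70:230,250:440,::-1]
    cv2.imwrite(f"pics/{n}2.png",cv2.resize(a,None,fx=3.2,fy=3.2,interpolation=cv2.INTER_CUBIC))
    for t in ("pad","lever"):
        for r in ctrl.cut_out(t,im)[:2]:
            ys,xs=np.nonzero(r["mask"]); print(n,t,round(r["p"],2),r["bbox"],len(xs),xs.mean().round(1),ys.mean().round(1))
E
```

```text
clock: 8.65
tool_pos: [0.6431, 0.1554, 0.2803]
orientation: [-3.014, -0.886, -0.01]
wrist_force: [0.4, -0.0, -0.1]
gripper_width: 0.0855
grip_force: 0.0
scene lever 0.67 [312.0, 237.4, 331.9, 259.7] 204 323.1 246.6
top pad 0.7 [243.9, 133.3, 332.4, 210.5] 3776 287.0 170.6
top pad 0.3 [212.5, 270.7, 221.4, 295.5] 213 216.7 285.1
top lever 0.59 [336.7, 147.5, 359.3, 155.8] 174 345.5 150.9
top lever 0.3 [453.3, 169.1, 480.2, 202.0] 676 466.2 181.8
```

View pics/scene2.png

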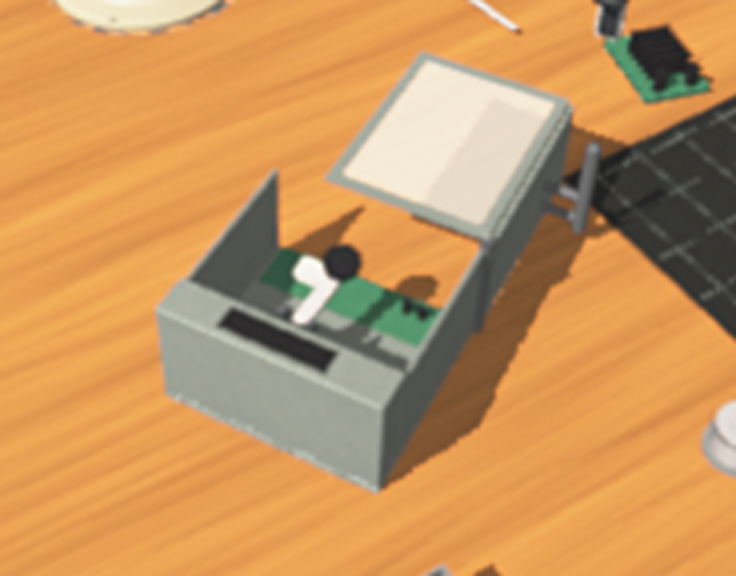

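View pics/top2.png

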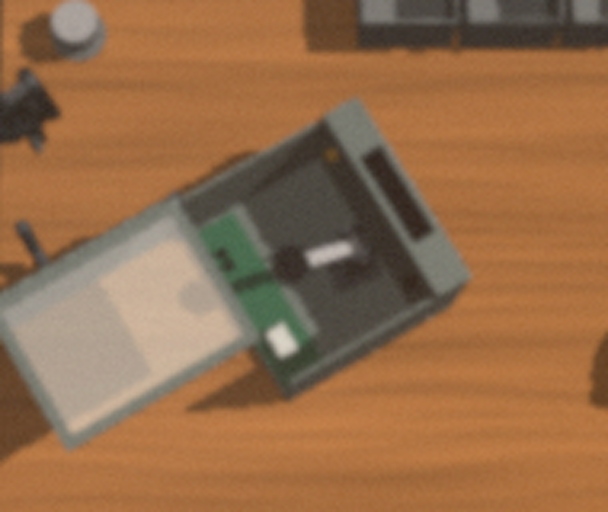

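The guard now stands at about a right angle. The pad shows at about (327,242.5) in the scene view and (341,152.5) in the top view, and the lever's pivot lies to its right in the top view.

```bash
python3 - <<'E'
from h import *
from scipy.optimize import least_squares
I={n:ctrl.get_image(n) for n in ("top","scene")}
# dark pad centroid near expected spots
for n,(u,v) in (("top",(341,152.5)),("scene",(327,242.5))):
    g=I[n]["color"].max(2).astype(int)
    print(n,g[int(v)-7:int(v)+8,int(u)-7:int(u)+8][::2].tolist())
a=np.array([340.9,152.4]);b=np.array([326.8,242.3])
r=least_squares(lambda x:np.concatenate([proj(x,I["top"])[0]-a,proj(x,I["scene"])[0]-b]),[.61,-.1,.1]);print(r.x.round(4),r.fun.round(2))
print(atz(a,I["top"],.098),atz(b,I["scene"],.098))
E
python3 where.py .613 -.099 .280
```

```text
top [[76, 76, 75, 76, 76, 78, 74, 74, 76, 75, 74, 78, 75, 78, 75], [90, 78, 74, 72, 68, 62, 63, 61, 65, 69, 71, 81, 89, 100, 117], [95, 80, 66, 63, 56, 58, 57, 58, 54, 63, 74, 111, 149, 169, 180], [90, 70, 60, 57, 58, 54, 57, 56, 59, 55, 67, 91, 134, 166, 181], [90, 78, 62, 58, 54, 59, 58, 57, 59, 57, 62, 68, 88, 103, 110], [71, 67, 63, 59, 56, 57, 59, 57, 61, 59, 63, 68, 74, 76, 77], [74, 72, 77, 73, 65, 60, 60, 60, 61, 66, 70, 75, 78, 76, 78], [96, 103, 100, 91, 93, 93, 89, 80, 77, 78, 77, 73, 73, 78, 77]]
scene [[133, 136, 137, 134, 129, 143, 185, 222, 230, 232, 235, 235, 234, 231, 229], [134, 127, 109, 84, 67, 68, 68, 60, 61, 88, 141, 196, 226, 229, 228], [114, 88, 60, 51, 50, 51, 51, 51, 51, 50, 51, 75, 140, 209, 231], [138, 72, 48, 50, 51, 51, 51, 52, 52, 50, 50, 52, 110, 192, 228], [236, 133, 55, 47, 52, 51, 53, 52, 52, 50, 49, 61, 124, 200, 229], [248, 212, 117, 56, 45, 47, 49, 50, 49, 46, 47, 98, 180, 228, 232], [246, 247, 236, 201, 164, 118, 69, 65, 83, 107, 129, 145, 150, 145, 148], [244, 244, 246, 248, 234, 168, 141, 146, 152, 155, 154, 152, 151, 151, 152]]
[ 0.6142 -0.1014  0.0928] [ 0.13  0.07  0.13 -0.01]
[ 0.61298338 -0.10077112  0.098     ] [ 0.61795659 -0.10436635  0.098     ]
9.05 [0.641  0.1556 0.2753] x [ 0.841  0.541 -0.002] y [ 0.541 -0.841 -0.   ] [-0.85  0.61  0.87  1.75 -0.53  1.04 -0.79] 0.08561747642825143 [ 0.48363178 -0.33397039 -0.45914897]
units [-3.23  3.98 -0.09]
```

```bash
python3 -m handwheel '-.65 .8 0 0;-.65 .8 0 0;-.65 .8 0 0;-.65 .8 0 0;-.65 .8 0 0;0 0 .9 0;0 0 .9 0;0 0 .9 0;0 0 0 0' 0; python3 where.py .614 -.1 .082
```

```text
clock: 10.18
tool_pos: [0.611, -0.1002, 0.1384]
orientation: [-3.012, -0.885, 0.009]
wrist_force: [-0.4, -0.1, 0.4]
gripper_width: 0.0001
grip_force: 0.0
10.175 [ 0.611  -0.1002  0.1384] x [ 0.841  0.541 -0.005] y [ 0.541 -0.841 -0.004] [-0.37  0.69  0.71  1.95 -0.66  0.74 -0.27] 6.942483420636617e-05 [-0.38073167 -0.07688014  0.41571233]
units [0.06 0.03 1.13]
```

```bash
python3 -m handwheel '.05 .03 .35 0;0 0 .35 0;0 0 0 0;0 0 0 0'; python3 -m handwheel '0 0 .1 0;0 0 .1 0;0 0 0 0;0 0 0 0'; python3 -m handwheel '0 0 .1 0;0 0 0 0;0 0 0 0'
```

```text
clock: 10.68
tool_pos: [0.6161, -0.1006, 0.1068]
orientation: [3.014, 0.886, 0.001]
wrist_force: [0.7, -0.3, -0.6]
gripper_width: 0.0002
grip_force: 0.0
clock: 11.18
tool_pos: [0.6161, -0.1003, 0.0965]
orientation: [3.014, 0.886, 0.001]
wrist_force: [1.1, 1.2, 1.8]
gripper_width: -0.0003
grip_force: 1.0
clock: 11.55
tool_pos: [0.616, -0.1004, 0.0913]
orientation: [-3.014, -0.886, -0.0]
wrist_force: [1.3, 1.1, 3.1]
gripper_width: -0.0001
grip_force: 1.5
```

```bash
python3 -m handwheel '0 0 .09 0;0 0 .08 0;0 0 0 0;0 0 0 0;0 0 0 0;0 0 0 0'
python3 - <<'E'
from h import *
im=ctrl.get_image("scene"); cv2.imwrite("pics/s3.png",cv2.resize(im["color"][170:310,260:440,::-1],None,fx=4,fy=4,interpolation=cv2.INTER_CUBIC))
E
python3 where.py
```

```text
clock: 12.3
tool_pos: [0.6157, -0.1, 0.0827]
orientation: [-3.013, -0.886, 0.0]
wrist_force: [-0.1, 3.3, 4.8]
gripper_width: -0.0002
grip_force: 2.5
12.35 [ 0.6157 -0.1     0.0828] x [0.841 0.541 0.   ] y [ 0.541 -0.841 -0.001] [-0.32  0.76  0.62  1.98 -0.74  0.64 -0.21] 0.00026614181668937456 [-0.03567012  3.4687768   5.0294501 ]
```

View pics/s3.png

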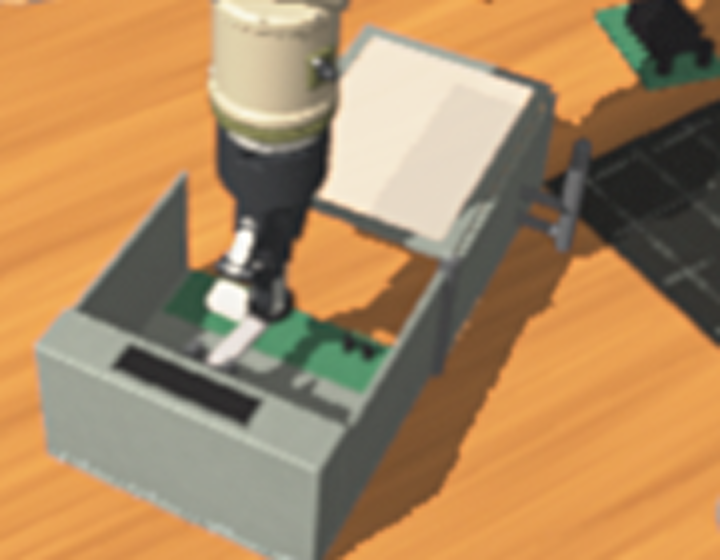

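The closed fingers are pressing the pad at about (275,300) in the crop. The tip is at z = 0.083 m with about 5 N, which matches the middle position, and the guard is still wide open.

```bash
python3 -c "
from workcell import ctrl
print(ctrl.finish_job())"
```

```text
the job is handed in; nothing more can be done
None
```

I swung the guard open by its handle to roughly a right angle (about 1.55 rad). The job was handed in with the fingers still holding the lever pad at its middle position (tip at 83 mm, about 5 N). I never moved near the bystanders, and no verdict came back on hand-in.

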